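Seat a laser tube in its V-mount, slide it to the end stop and clamp it

ROBOT

A 7-joint arm with a two-finger parallel gripper is mounted at the origin on the work surface. World frame = base frame: x ahead of the robot, y to its left, z up, the work surface at z = 0. Lengths are in mm, angles in rad, forces in N, time in s.
With the tool pointing down it reaches from about 400 to 900 mm from the base axis. Payload 5.6 kg.
Tool frame: the origin (TCP) lies midway between the tips of the shut fingers; the grasp point (between the pads) lies 19 mm behind it; x points along the fingers, y is the direction in which the jaws open and shut, and the axes are right-handed (so a half turn about x gives the same grasp; the last joint's range is limited). The gripper opens to 92 mm and grips with 3 to 60 N. Pads are 20 mm wide; open, the fingers measure 128 mm over their backs; the gripper's body (75 mm by 189 mm) begins 69 mm behind the grasp point.
Start: joints at [1.08, 0.468, -0.012, 1.603, 0.006, 1.071, -0.056], TCP at [281.401, -585.937, 214.592] pointing down, gripper open.
Joint ranges: [-2.53, 2.53], [-0.31, 2.02], [-1.57, 1.55], [0.28, 2.44], [-1.29, 4.43], [0.15, 1.84], [-2.92, 2.92]. Speed limits (rad/s): [2.57, 2.57, 3.14, 3.14, 3.14, 3.14, 3.14].

INTERFACE

Orientations are given as a rotation vector (axis times angle).
In Python, from cell import robot, grip, kin, viewer gives the robot as it stands. Calls block until the motion is done:
- robot.movep(position, orientation): joint-space move of the TCP to a pose.
- robot.servo_line(position, feed=150, rotation=None): straight line of the TCP; rotation=None keeps the orientation; feed is the mean speed in mm/s.
- robot.goto_joints(angles): joint-space move.
- grip(opening, newtons=None): opening from 0.0 (shut) to 1.0 (fully open); newtons is the grip in N (None keeps the last); returns when the fingers have stopped.
- robot.hold(seconds).
- kin.ik(position, orientation): joint angles nearest the present ones, or None.
- robot.observe(): the state.
- viewer.read_camera(name): name is "scene" or "top"; returns the picture (400x640x3 uint8, red, green, blue); there is no depth.
- viewer.camera_info(name): a dict with "camera_matrix" (3x3 intrinsics, pixels), "R" (3x3) and "t" (3): a world point X has camera coordinates R X + t. Camera axes: x right, y down, z forward; pixel columns grow to the right and rows downward; lengths in mm; the calibration is good to about 2 mm. A picture is of the moment at which its call begins. camera_info takes no time and is no camera call.
A pose or a line that the arm cannot do raises robot.IKError and nothing moves.
- robot.job_done(): hands the job in, once; it reports no verdict.
Trained networks look in the newest picture that a camera, given by its name, has taken for a name from the list of things; names that differ only in an ending like _2 or _b are one class to them, and where a whole thing is asked for, a point or a joint stands for the part that bears it (a point fixed in the world has none). Each returns a list of dicts, best first, with "confidence" (0 to 1); they miss things now and then, are a little off and sometimes report something else, mostly with a low value. They report only what shows in the picture. A call takes as long as a camera call. They do not tell look-alikes from the thing itself.
- viewer.silhouettes(name, camera): "mask" (400x640 bool, what is visible of it).
- viewer.pinpoint(name, camera): "at" ([x, y, z] in mm, in the coordinates of the camera as it stood for that picture, good to about 4 mm: a listed point, or the origin of a listed thing).
The state is a dict: "t": time; "joints": joint angles; "joint_velocities": joint speeds; "joint_torque": joint torques, N m; "tcp_pos": TCP position; "tcp_rot": TCP orientation; "contact_force": force on the tool from outside, world axes, zero at the start; "wrist_torque": the same for the moment, N m; "grip_width": opening from 0.0 (shut) to 1.0 (fully open).
Only numpy, scipy, OpenCV 4.12 (cv2) and the standard library are available. Lean on these libraries where they do the work, as an engineer would, in place of code of your own. Each camera call takes 0.05 s, during which the arm holds its last target.

TASK

Take the laser tube from the wooden rack and lower it gently into the two V supports of the metal mount, a little short of the upright end stop, so that it settles in both V's; then slide it along the V's until it meets the end stop and hold it pressed there lightly, with about 5 N, for half a second. With the tube resting there, swing the mount's clamp arm over and press it down lightly until its pad lies on the tube. The tube is delicate: never drop it, press it (or the clamp) down with 20 N or push it on the stop with 12 N, and leave everything else on the table where it is.

Things in the scene. Friction and masses are not known exactly. Their poses are not given: they have to be found in the camera images.
- tube_center (a point): Centre of the laser tube: a plain aluminium cylinder, 40 mm diameter, 210 mm long, dark band at both ends, both ends alike, 0.35 to 0.6 kg. x runs along the tube. Polished (friction about 0.2 on the V's and the rack). It starts level in the wooden rack.
- rack: Wooden rack (fixed): base 150 x 76 x 10 mm with two V supports, 18 mm thick, at x = -60 and +60 mm, which hold the tube along x with its axis 45 mm above the table; between them (x = -50 to 50 mm) there is free room for fingers on both sides of the tube. Origin under the middle of the base, on the table.
- v_axis (a point): Middle of the mount's seat: the point on the axis of a tube seated in both V's, half-way between the V supports, 62 mm above the table. x runs along the V's towards the end stop, y to the left of that, z up. The end stop is a fixed upright steel plate, thinly rubber-faced, across the +x end, 36 mm wide, 82 mm high. Its face is anywhere from x = 98 to 136 mm and its pose is not given, so feel for it at 10 mm/s or less.
- mount: The fixed mount, axes as its seat, origin on the table below the seat's middle. Aluminium base 12 mm high (x -125 to 165, y -63 to 39 mm) with two 90 degree V supports, 20 mm thick, at x = -62 and +62 mm, their tops 58 mm above the table and 62 mm wide; between them (x = -51 to 51 mm) is free room for fingers on both sides of the tube.
- clamp_hinge (a point): Middle of the clamp arm's hinge line, 90 mm above the table, at x = -62, y = -48 mm from the mount's seat middle, with the mount's axes; the hinge line runs along the mount's x. The hinge post below it is 24 mm by 14 mm, its top 88 mm above the table.
- clamp (a joint): Clamp arm angle, rad. 0: closed, arm level, pointing to the mount's +y, rubber pad just on the seated tube. Grows as it lifts: 1.57 is upright, above that it leans outward (to the mount's -y). It starts between 1.5 and 1.9 and stays where it is left (stiff hinge, about 0.15 N m, so some 2.5 N pushed at 60 mm).
- clamp_tip (a point): Outer end of the clamp arm, on its mid-line, 86 mm from the hinge line. The arm is a flat steel bar 18 mm wide along the mount's x and 8 mm thick (its mid-plane goes through the hinge line), with a rubber pad 4 mm thick beneath at 48 mm from the hinge.
- post: Bystander, not to be moved: upright steel post on a round foot, 44 mm across, 60 mm tall. Origin at the bottom.
- retainer: Bystander, not to be moved: flat dark steel ring, 36 mm across, 8 mm high. Origin at the bottom.
- driver: Bystander, not to be moved: screwdriver, 140 mm long, lying. Origin at the bottom.
- screw_dish: Bystander, not to be moved: small steel bowl, 70 mm across. Origin at the bottom.
- lens_holder: Bystander, not to be moved: black upright round lens holder, 60 mm tall. Origin at the bottom.
- spare_rod: Bystander, not to be moved: thin upright steel rod, 13 mm across, on a square foot, 112 mm tall. Origin at the bottom.
- weight_block: Bystander, not to be moved: brass block 50 x 50 x 30 mm. Origin at the bottom.
Mind the look-alikes: they are no part of the job. Of the things like the part that bears tube_center, leave any that is orange; of the rest the larger one is meant.

How it is judged (in metres and radians):
On the way, in this order (a step that is already met when the one before it is completed fails the run):
1. the tube lies in both V's, short of the end stop, clamp still open (y of tube_center in the frame of v_axis between -0.002 and 0.002 m and z of tube_center in the frame of v_axis between -0.002 and 0.002 m and angle between the x axis of tube_center and the x axis of v_axis, either way round below 0.03 rad and value of joint clamp above 0.9 rad and distance between tube_center and stop_c0 above 0.113 m), for 0.2 s.
2. seated in the V's, the tube is held pressed on the end stop (over 3 N), clamp still open (y of tube_center in the frame of v_axis between -0.002 and 0.002 m and z of tube_center in the frame of v_axis between -0.002 and 0.002 m and angle between the x axis of tube_center and the x axis of v_axis, either way round below 0.03 rad and value of joint clamp above 0.9 rad and contact force between tube and stop_c0 above 3 N), for 0.3 s.
At the end, for the whole second after the job is handed in: The tube lies in both V's (axis within 2 mm and 0.03 rad of the seat), its end within 2 mm of the end stop, and the clamp arm is down on it (within 0.05 rad of closed); all at rest and let go (y of tube_center in the frame of v_axis between -0.002 and 0.002 m and z of tube_center in the frame of v_axis between -0.002 and 0.002 m and angle between the x axis of tube_center and the x axis of v_axis, either way round below 0.03 rad and distance between tube_center and stop_c0 between 0.10953 and 0.113 m and value of joint clamp between -0.06 and 0.05 rad and linear speed of tube below 0.01 m/s and velocity of joint clamp below 0.05 rad/s); the robot touches nothing.
It fails at once if with the clamp open, the tube is pressed or dropped into the V's with more than about 20 N (40 N summed over its slanting contacts) (value of joint clamp above 0.3 rad and contact force between tube and mount above 40 N).
It fails at once if the clamp arm is pressed on the tube with more than 30 N (contact force between tube and clamp above 30 N).
It fails at once if the tube is pushed on the end stop with more than 12 N (contact force between tube and stop_c0 above 12 N).
It fails at once if a bystander is moved by more than 30 mm (distance of any of post, retainer, driver, screw_dish, lens_holder, spare_rod, weight_block from where it was at the start of the episode above 0.03 m).
It also fails if it takes over 72 s, if anything falls off the work surface, if the arm or the gripper's body presses on something with over 40 N, if the wrist force passes 120 N, or if a joint passes its speed limit or range.

## Working session

There is one attempt and no reset: what is moved stays moved. The work goes in short steps, each a Python script; the robot and the scene stay as the last script left them, time stands still between calls to the robot, and variables do not carry over. Pictures are saved under pics/ and viewed, and the job is handed in when it is done.

```bash
ls; mkdir -p pics; python3 - <<'E'
from cell import robot, grip, kin, viewer
import cv2
for n in ("scene","top"):
    im=viewer.read_camera(n); cv2.imwrite(f"pics/{n}0.png",im[:,:,::-1])
    i=viewer.camera_info(n); print(n,i)
    import numpy as np
    R=np.array(i["R"]);t=np.array(i["t"])
    for nm in ["tube_center","rack","v_axis","mount","clamp_hinge","clamp_tip","post","retainer","driver","screw_dish","lens_holder","spare_rod","weight_block"]:
        for d in viewer.pinpoint(nm,n)[:3]:
            print(nm,round(d["confidence"],2),np.round(R.T@(np.array(d["at"])-t),1))
print(robot.observe())
E
```

```text
pics
scene {'camera_matrix': array([[378.19471673,   0.        , 312.49884565],
       [  0.        , 378.19471673, 195.63357332],
       [  0.        ,   0.        ,   1.        ]]), 'R': array([[ 0.1610623 ,  0.9869021 , -0.00912013],
       [ 0.80126763, -0.13615076, -0.58260892],
       [-0.57621968,  0.08652866, -0.81270146]]), 't': array([ 1.67012536e+00, -3.64170435e+02,  1.79904557e+03])}
tube_center 0.97 [ 556.5 -254.8   48.1]
tube_center 0.7 [ 374.3 -676.2   14.1]
tube_center 0.61 [ 328.2 -246.7   14. ]
rack 0.56 [ 544.7 -256.5   -3.2]
v_axis 0.94 [476.5 227.7  64.8]
mount 0.92 [ 4.800e+02  2.284e+02 -1.000e-01]
mount 0.48 [ 543.1 -254.7   -4.1]
clamp_hinge 0.59 [425.4 168.   90.4]
clamp_tip 0.5 [437.1 145.4 175. ]
post 0.58 [428.7  14.    2.3]
retainer 0.62 [562.6  13.    0.8]
driver 0.63 [687.7   6.   -1.3]
screw_dish 0.71 [443.  493.8  -2.5]
lens_holder 0.51 [582.9 478.4   4.2]
spare_rod 0.53 [ 503.2 -481.2    3.7]
weight_block 0.69 [ 379.1 -519.3    1.3]
top {'camera_matrix': array([[432.27037305,   0.        , 313.40380758],
       [  0.        , 432.27037305, 191.1680
[... 1057 characters left out ...]
 array([ 1.0799967 ,  0.46753074, -0.01157596,  1.60270287,  0.00601945,
        1.07141923, -0.05632118]), 'joint_velocities': array([-8.52120497e-04,  3.48873723e-05,  4.80523700e-04, -2.99415392e-04,
        1.65605399e-03,  2.47402081e-04, -8.26873556e-04]), 'joint_torque': array([ 1.04137867e-03, -5.20401943e+01, -1.21503370e-02, -2.44047171e+01,
       -5.67199616e-02,  1.14057978e-02,  3.41758800e-05]), 'tcp_pos': array([ 281.3795848 , -585.9367274 ,  214.57120466]), 'tcp_rot': array([ 1.97306316,  0.44921589, -1.97320845]), 'contact_force': array([-0.47046852, -0.16174983,  0.38442134]), 'wrist_torque': array([ 0.01215313, -0.00874331, -0.02332367]), 'grip_width': 0.9981292635331704}
```

View pics/scene0.png

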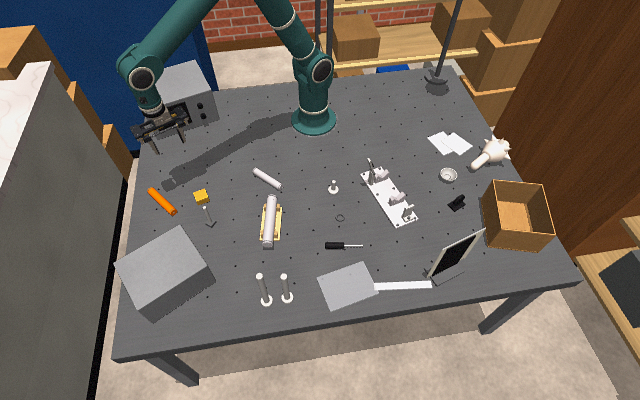

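View pics/top0.png

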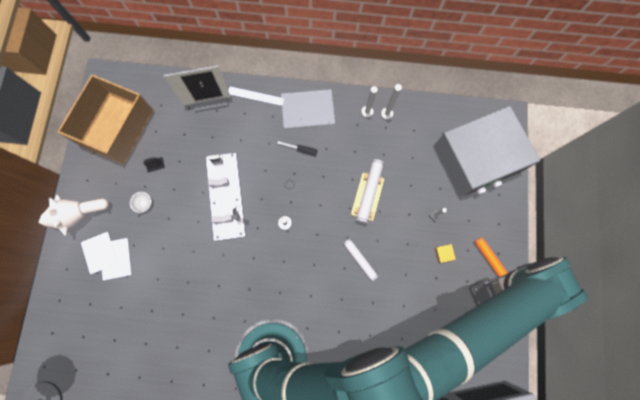

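The tube lies in its rack at top (370,190). The mount is at (225,195), with its end stop at about (216,160) and the clamp post at about (237,213). The orange and thin tubes are decoys. I'll zoom in for orientations.

```bash
python3 - <<'E'
from cell import viewer
import cv2, numpy as np
im=cv2.imread("pics/top0.png"); 
a=cv2.resize(im[145:250,190:260],None,fx=5.6,fy=5.6,interpolation=cv2.INTER_CUBIC)
b=cv2.resize(im[145:250,335:405],None,fx=5.6,fy=5.6,interpolation=cv2.INTER_CUBIC)
cv2.imwrite("pics/crop_top.png",np.hstack([a,b]))
im=cv2.imread("pics/scene0.png"); 
a=cv2.resize(im[150:235,350:430],None,fx=6,fy=6,interpolation=cv2.INTER_CUBIC)
cv2.imwrite("pics/crop_scene.png",a)
for c in("top","scene"):
    viewer.read_camera(c)
    for nm in("tube_center","mount","rack","clamp_tip"):
        for k,d in enumerate(viewer.silhouettes(nm,c)[:3]):
            m=d["mask"]; np.save(f"pics/{nm}_{c}_{k}.npy",m)
            ys,xs=np.where(m); print(c,nm,k,round(d["confidence"],2),m.sum(),xs.mean(),ys.mean(),cv2.minAreaRect(np.c_[xs,ys].astype(np.float32)))
E
```

```text
top tube_center 0 0.93 385 360.77142857142854 260.2779220779221 ((360.3344421386719, 260.01531982421875), (46.754730224609375, 8.876511573791504), 52.25319290161133)
top tube_center 1 0.86 408 490.1102941176471 256.97058823529414 ((490.1486511230469, 257.108154296875), (43.592864990234375, 9.881049156188965), 54.462318420410156)
top tube_center 2 0.73 749 369.6648865153538 191.0667556742323 ((369.6186218261719, 191.39881896972656), (12.565299034118652, 64.48346710205078), 14.858613014221191)
top mount 0 0.84 2449 225.4822376480196 198.79746835443038 ((224.9851531982422, 196.8514862060547), (84.67767333984375, 31.24416732788086), 84.2894058227539)
top rack 0 0.69 422 366.9312796208531 196.718009478673 ((367.5767822265625, 196.52239990234375), (22.59999656677246, 43.63999938964844), 16.26020622253418)
scene tube_center 0 0.73 206 267.2135922330097 178.126213592233 ((267.4775390625, 178.2359619140625), (33.283935546875, 6.465987205505371), 32.0053825378418)
scene tube_center 1 0.61 545 269.21651376146787 220.37431192660551 ((269.24810791015625, 220.52191162109375), (11.01602554321289, 51.505775451660156), 5.04245138168335)
scene tube_center 2 0.53 270 161.97407407407408 200.7 ((162.00001525878906, 200.50001525878906), (36.06244659423828, 7.77817440032959), 45.0)
scene mount 0 0.7 1432 386.3177374301676 194.44203910614524 ((388.0626220703125, 193.49363708496094), (73.61190032958984, 27.456619262695312), 57.65255355834961)
scene rack 0 0.89 359 272.22562674094706 221.99721448467966 ((271.1138610839844, 221.8614044189453), (20.497766494750977, 36.3188591003418), 5.710593223571777)
```

View pics/crop_top.png

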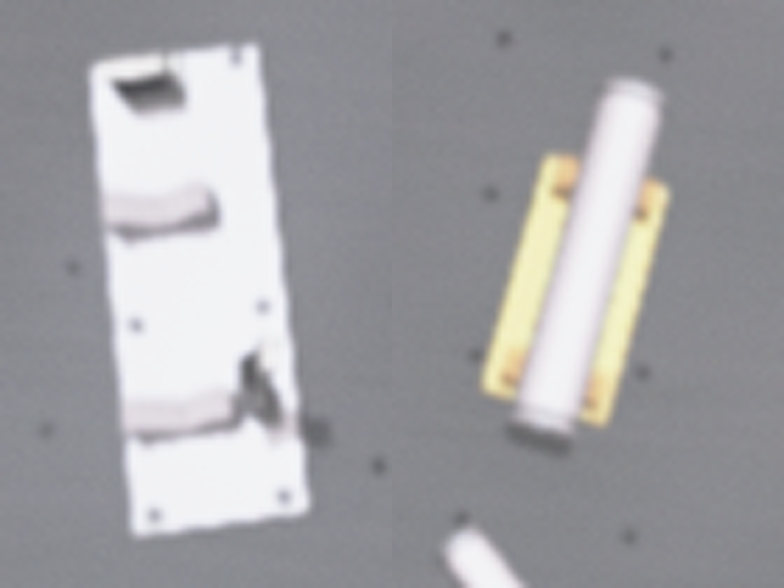

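View pics/crop_scene.png

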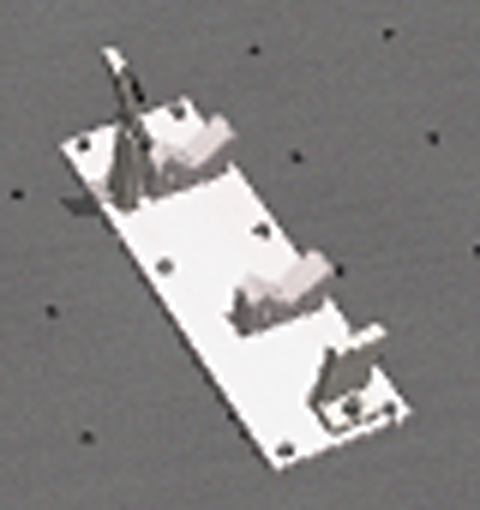

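```bash
cat > geo.py <<'E'
import numpy as np, cv2
from scipy.optimize import least_squares, minimize
from cell import viewer
CI={c:viewer.camera_info(c) for c in("top","scene")}
def proj(c,X):
    i=CI[c]; p=(np.asarray(X,float)@np.array(i["R"]).T+np.array(i["t"]))@np.array(i["camera_matrix"]).T
    return p[:,:2]/p[:,2:]
def Rz(a): return np.array([[np.cos(a),-np.sin(a),0],[np.sin(a),np.cos(a),0],[0,0,1]])
E
cat > fit.py <<'E'
from geo import *
C=np.array([(165,39,12),(165,-63,12),(-125,-63,12),(-125,39,12)],float)
top=np.array([(90,65),(257,45),(308,513),(135,535)])/5.6+[190,145]-.41
sc=np.array([(410,408),(280,470),(62,148),(187,98)])/6+[350,150]-.42
obs={"top":top,"scene":sc}
def W(p,X): return X@Rz(p[2]).T+[p[0],p[1],0]
for cs in(["top"],["scene"],["top","scene"]):
    r=least_squares(lambda p:np.concatenate([(proj(c,W(p,C))-obs[c]).ravel() for c in cs]),[476,227,.05])
    print(cs,np.round(r.x,3),np.abs(r.fun).max().round(2),np.round(r.fun,1))
def hull(p,c,h=45):
    a=np.linspace(0,2*np.pi,40); pts=np.array([(s*105,20*np.cos(t),20*np.sin(t)+h) for s in(-1,1) for t in a])
    return cv2.convexHull(proj(c,W(p,pts)).astype(np.float32)).reshape(-1,2)
def iou(p,c,m8):
    k=np.zeros((1600,2560),np.uint8)
    cv2.fillPoly(k,[np.round((hull(p,c)+.5)*4*16-8).astype(np.int32)],1,shift=4)
    k=cv2.resize(k.astype(np.float32),(640,400),interpolation=cv2.INTER_AREA)
    return 1-np.minimum(k,m8).sum()/np.maximum(k,m8).sum()
ms={"top":np.load("pics/tube_center_top_2.npy").astype(np.float32),"scene":np.load("pics/tube_center_scene_1.npy").astype(np.float32)}
for cs in(["top"],["scene"],["top","scene"]):
    r=minimize(lambda p:sum(iou([p[0],p[1],p[2]/200],c,ms[c]) for c in cs),[558,-258,-40],method="Nelder-Mead",options=dict(initial_simplex=[[558,-258,-30],[570,-258,-40],[558,-245,-40],[550,-262,-60]]))
    print("tube",cs,r.x[:2],r.x[2]/200,r.fun)
E
python3 fit.py
```

```text
['top'] [4.74386e+02 2.25808e+02 2.50000e-01] 0.33 [ 0.2  0.3 -0.  -0.1 -0.1 -0.3 -0.1  0.1]
['scene'] [4.75598e+02 2.30665e+02 2.62000e-01] 0.86 [ 0.9  0.7 -0.3 -0.1 -0.5 -0.6 -0.2 -0.1]
['top', 'scene'] [4.75079e+02 2.27870e+02 2.55000e-01] 1.33 [-0.6  0.2 -0.8 -0.4 -0.5 -0.7 -0.5 -0.1 -0.1  0.8 -1.3 -0.1 -1.  -0.8
 -0.6 -0.1]
tube ['top'] [ 555.79673014 -260.33266718] -0.17476259665724947 0.08237117528915405
tube ['scene'] [ 554.39306667 -256.04655408] -0.18015550659149707 0.0787171721458435
tube ['top', 'scene'] [ 555.75092679 -258.11993975] -0.17150946952371016 0.21298551559448242
```

```bash
cat > ov.py <<'E'
from geo import *
import sys
for c in CI: print(c,"cam pos",np.round(-np.array(CI[c]["R"]).T@np.array(CI[c]["t"])))
P={"top":(474.4,225.8,.25),"scene":(475.6,230.7,.26)}
out=[]
for c,box,f in(("top",(195,150,250,245),6),("scene",(355,145,425,235),6.3)):
    im=cv2.imread(f"pics/{c}0.png"); x0,y0,x1,y1=box
    a=cv2.resize(im[y0:y1,x0:x1],None,fx=f,fy=f,interpolation=cv2.INTER_CUBIC)
    def dr(pts,col,closed=True):
        W=np.array(pts,float)@Rz(P[c][2]).T+[*P[c][:2],0]
        q=((proj(c,W)-[x0,y0]+.5)*f-.5)
        cv2.polylines(a,[np.round(q).astype(int)],closed,col,1,cv2.LINE_AA)
    for s,col in((100,(0,0,255)),(115,(0,200,0)),(130,(255,0,0))):
        dr([(s,-18,12),(s,18,12),(s,18,82),(s,-18,82)],col)
    for xs in(-62,62): dr([(xs-10,-31,58),(xs+10,-31,58),(xs+10,31,58),(xs-10,31,58)],(255,0,255))
    for th,col in((1.5,(0,255,255)),(1.9,(255,255,0))):
        dr([(-62,-48,90),(-62,-48+86*np.cos(th),90+86*np.sin(th))],col,False)
    out.append(a[:566])
h=max(o.shape[0] for o in out)
cv2.imwrite("pics/ov.png",np.hstack([cv2.copyMakeBorder(o,0,h-o.shape[0],0,0,0) for o in out]))
E
python3 ov.py
```

```text
top cam pos [ 221. -105. 1432.]
scene cam pos [1328. -207. 1250.]
```

View pics/ov.png

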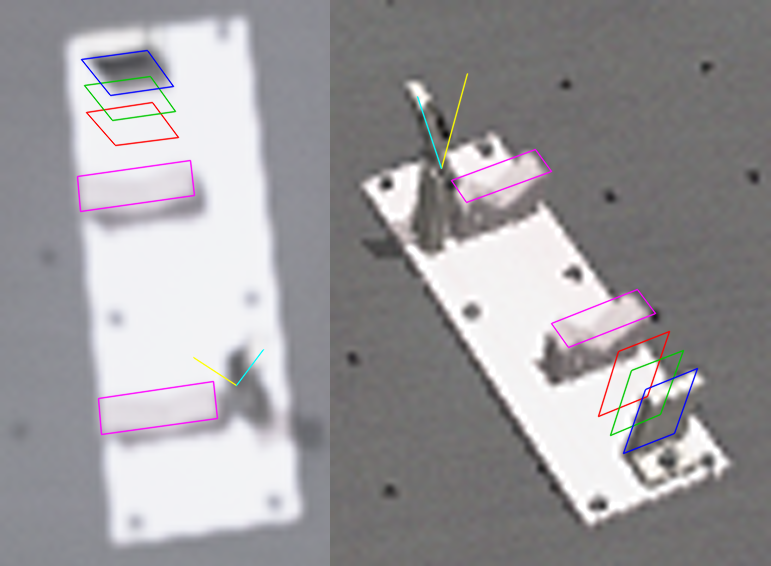

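```bash
cat > h.py <<'E'
from cell import robot, grip, kin, viewer
import numpy as np, cv2
from scipy.spatial.transform import Rotation as Ro
def rot(yaw,flip=False,tilt=0):
    y=np.array([-np.sin(yaw),np.cos(yaw),0])*(-1 if flip else 1)
    x=np.array([0,0,-1.]); z=np.cross(x,y)
    return Ro.from_matrix(np.c_[x,y,z]).as_rotvec()
def st(msg="",ax=None):
    o=robot.observe(); f=np.array(o["contact_force"])
    print(msg,"t%.2f"%o["t"],"p",np.round(o["tcp_pos"],2),"F",np.round(f,2),"M",np.round(o["wrist_torque"],2),"w%.3f"%o["grip_width"])
    return o
def F(n=5):
    return np.mean([ (robot.hold(0.01),np.array(robot.observe()["contact_force"]))[1] for _ in range(n)],0)
def snap(name):
    for c in("top","scene"):
        cv2.imwrite(f"pics/{c}_{name}.png",viewer.read_camera(c)[:,:,::-1])
E
python3 - <<'E'
from h import *
o=robot.observe()
print(Ro.from_rotvec(o["tcp_rot"]).as_matrix().round(2))
for fl in(0,1):
    for p,y in(((555.5,-258,230),-.175),((555.5,-258,26),-.175),((490,232,43),.25),((490,232,150),.25)):
        q=kin.ik(p,rot(y,fl)); print(fl,p,None if q is None else np.round(q,2))
E
```

```text
[[-0.    0.43 -0.9 ]
 [-0.   -0.9  -0.43]
 [-1.    0.    0.  ]]
0 (555.5, -258, 230) [ 0.84  0.47 -0.62  1.65  0.3   1.11  1.53]
0 (555.5, -258, 26) [ 0.77  0.72 -0.53  1.78  0.5   0.77  1.37]
0 (490, 232, 43) [ 0.1   0.7  -0.79  1.94  0.69  0.79  0.74]
0 (490, 232, 150) [ 0.35  0.71 -1.18  1.87  0.75  1.09  0.69]
1 (555.5, -258, 230) [ 0.42  0.39 -0.05  1.68  0.02  1.07 -1.38]
1 (555.5, -258, 26) [ 0.38  0.64 -0.    1.81  0.    0.68 -1.37]
1 (490, 232, 43) [-0.1   0.6  -0.52  1.96  0.45  0.7  -2.21]
1 (490, 232, 150) [ 0.08  0.48 -0.74  1.89  0.4   0.92 -2.17]
```

```bash
python3 - <<'E'
from h import *
R=rot(-.175,1)
robot.movep([555.5,-258,140],R); st("above")
robot.servo_line([555.5,-258,27],feed=100); robot.hold(.1); st("down"); f0=F(); print(f0)
snap("g0")
grip(0.55,5); st("55")
grip(0.0,6); o=st("grip"); print(F()-f0, "opening mm",o["grip_width"]*92)
snap("g1")
E
```

```text
above t3.50 p [ 555.11 -259.45  140.2 ] F [-0.04  0.05 -0.08] M [0.07 0.03 0.03] w1.003
down t4.88 p [ 556.02 -258.23   27.77] F [0.16 0.41 0.53] M [ 0.09 -0.01 -0.04] w1.000
[-0.13630491 -0.12889977 -0.12479686]
55 t5.78 p [ 555.49 -257.97   26.97] F [ 0.84 -0.6  -0.2 ] M [0.07 0.05 0.08] w0.548
grip t6.09 p [ 555.6  -257.51   26.99] F [0.94 1.17 1.62] M [ 0.35  0.01 -0.08] w0.431
[0.32436316 1.37548131 0.0839612 ] opening mm 39.68242218785593
```

```bash
python3 - <<'E'
from h import *
grip(0.0,25); st("grip")
p=robot.observe()["tcp_pos"]
robot.servo_line([555.5,-258,50],feed=40); robot.hold(.3); st(); print(F(10))
robot.servo_line([555.5,-258,170],feed=120)
ya=.255; c=np.array([475.1,227.9]); d=np.array([np.cos(ya),np.sin(ya)])
q=c+15*d
robot.movep([*q,170],rot(ya,1)); robot.hold(.4)
o=st(); print(F(10), q)
snap("m0")
for c in("top","scene"):
    i=viewer.camera_info(c)
    for n in("tube_center","v_axis"):
        for k in viewer.pinpoint(n,c)[:2]: print(c,n,k["confidence"],np.round(i["R"].T@(np.array(k["at"])-i["t"]),1))
E
python3 - <<'E'
import cv2,numpy as np
a=cv2.imread("pics/top_m0.png")[130:260,160:290];b=cv2.imread("pics/scene_m0.png")[110:240,330:460]
cv2.imwrite("pics/m0.png",np.hstack([cv2.resize(k,None,fx=3,fy=3,interpolation=2) for k in(a,b)]))
E
```

```text
grip t6.45 p [ 555.58 -257.54   26.98] F [0.39 2.78 1.38] M [ 0.62  0.01 -0.09] w0.428
 t7.47 p [ 555.37 -257.95   49.78] F [ 0.04  0.9  -4.84] M [ 0.02  0.01 -0.01] w0.428
[-0.29265792 -0.02393583 -5.09369232]
 t10.91 p [489.77 231.45 169.99] F [-0.13 -0.56 -5.05] M [ 0.01 -0.05  0.06] w0.428
[ 1.29215976e-01  2.44299197e-03 -5.22441003e+00] [489.61494944 231.68368113]
top tube_center 0.94 [ 332.7 -249.4   14.1]
top tube_center 0.66 [489.8 227.1 188.1]
top v_axis 0.88 [477.9 225.5  62.7]
scene tube_center 0.77 [491.5 235.5 189.9]
scene tube_center 0.56 [ 330.9 -245.4   13.1]
scene v_axis 0.66 [474.4 228.5  63.9]
```

View pics/m0.png

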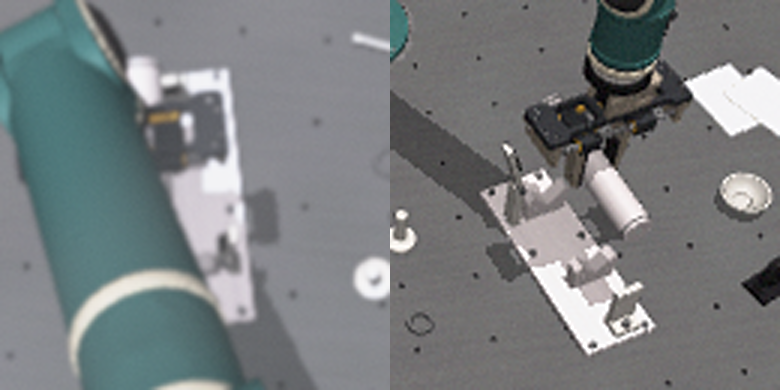

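```bash
python3 - <<'E'
from h import *
ya=.255; c=np.array([475.1,227.9]); d=np.array([np.cos(ya),np.sin(ya)]); n=np.array([-d[1],d[0]])
p=np.array([*(c+15*d),170.])
robot.servo_line([*p[:2],54],feed=90); robot.hold(.3); f0=F(15); st(); print(f0)
z=53.; lat=0
while z>=42:
    robot.servo_line([*(p[:2]+lat*n),z],feed=12); robot.hold(.03)
    f=F(6)-f0; fl=f[:2]@n; fx=f[:2]@d
    M=robot.observe()["wrist_torque"]
    print("z%.2f lat%.2f | fx %.2f flat %.2f fz %.2f t%.2f"%(z,lat,fx,fl,f[2],robot.observe()["t"]), M.round(2))
    if f[2]>1.5 : break
    if abs(fl)>2.5: break
    z-=.5
st()
E
```

```text
t13.16 p [489.68 231.67  54.09] F [-0.13 -0.49 -5.54] M [-0.01  0.04 -0.05] w0.427
[-0.08717552 -0.25791369 -5.3525183 ]
z53.00 lat0.00 | fx -0.03 flat 0.72 fz 0.34 t13.49 [-0.01  0.08  0.01]
z52.50 lat0.00 | fx 0.38 flat 0.01 fz 0.28 t13.82 [ 0.03  0.04 -0.01]
z52.00 lat0.00 | fx -0.24 flat 0.16 fz 0.10 t14.16 [ 0.05 -0.01  0.01]
z51.50 lat0.00 | fx 0.22 flat -0.27 fz 0.16 t14.49 [ 0.02 -0.03 -0.01]
z51.00 lat0.00 | fx 0.22 flat 0.38 fz 0.37 t14.82 [ 0.   -0.01  0.02]
z50.50 lat0.00 | fx -0.14 flat 0.41 fz 0.19 t15.16 [0.04 0.01 0.03]
z50.00 lat0.00 | fx 0.28 flat 0.08 fz -0.12 t15.49 [-0.03 -0.04 -0.01]
z49.50 lat0.00 | fx 0.25 flat 0.25 fz 0.13 t15.82 [ 0.03  0.06 -0.02]
z49.00 lat0.00 | fx -0.08 flat 0.22 fz 0.09 t16.16 [ 0.    0.01 -0.  ]
z48.50 lat0.00 | fx 0.31 flat 0.64 fz 0.38 t16.49 [0.   0.02 0.02]
z48.00 lat0.00 | fx -0.02 flat -0.19 fz -0.03 t16.82 [-0.03 -0.01  0.01]
z47.50 lat0.00 | fx 0.39 flat 0.55 fz 0.31 t17.16 [-0.01  0.   -0.07]
z47.00 lat0.00 | fx 0.32 flat 0.98 fz 0.94 t17.49 [ 0.08 -0.03  0.01]
z46.50 lat0.00 | fx 0.27 flat 1.53 fz 1.10 t17.82 [ 0.32 -0.06  0.09]
z46.00 lat0.00 | fx 0.37 flat 2.28 fz 1.77 t18.16 [ 0.51 -0.    0.08]
 t18.16 p [489.7  232.01  46.11] F [ 0.78  2.51 -3.72] M [ 0.51 -0.    0.08] w0.427
```

```bash
python3 - <<'E'
from h import *
ya=.255; c=np.array([475.1,227.9]); d=np.array([np.cos(ya),np.sin(ya)]); n=np.array([-d[1],d[0]])
p=c+15*d; f0=np.array([-.09,-.1,-5.3])
z=46.; lat=1.2; yaw=ya
for k in range(26):
    robot.servo_line([*(p+lat*n),z],feed=12,rotation=rot(yaw,1)); robot.hold(.03)
    fs=[];ms=[]
    for _ in range(8): robot.hold(.01); o=robot.observe(); fs.append(o["contact_force"]); ms.append(o["wrist_torque"][2])
    f=np.mean(fs,0)-f0; m=np.mean(ms); fl=f[:2]@n; fx=f[:2]@d
    print("z%.2f lat%.2f yaw%.3f| fx %.2f flat %.2f fz %.2f mz %.3f t%.2f"%(z,lat,yaw,fx,fl,f[2],m,o["t"]),np.round(o["tcp_pos"],2))
    if f[2]>3.0 and abs(fl)<.8: break
    if f[2]>7 or z<42: break
    lat+=np.clip(.5*fl,-.8,.8) if abs(fl)>.4 else 0
    yaw+=np.clip(.06*m,-.006,.006) if abs(m)>.03 else 0
    if abs(fl)<1.5: z-=.4
np.save("state.npy",[*(p+lat*n),z,yaw])
E
```

```text
z46.00 lat1.20 yaw0.255| fx 0.19 flat -0.55 fz 1.77 mz -0.049 t18.51 [489.44 232.3   45.94]
z45.60 lat0.93 yaw0.252| fx 0.13 flat -0.62 fz 1.89 mz -0.031 t18.86 [489.35 232.44  45.53]
z45.20 lat0.62 yaw0.250| fx -0.11 flat 0.46 fz 1.88 mz 0.048 t19.21 [489.35 232.46  45.19]
z44.80 lat0.85 yaw0.253| fx -0.26 flat -0.02 fz 2.00 mz 0.010 t19.56 [489.34 232.45  44.77]
z44.40 lat0.85 yaw0.253| fx -0.31 flat 0.55 fz 2.44 mz -0.001 t19.91 [489.45 232.55  44.44]
z44.00 lat1.12 yaw0.253| fx -1.17 flat -0.26 fz 5.50 mz -0.142 t20.26 [489.5  232.75  44.19]
```

```bash
python3 - <<'E'
from h import *
s=np.load("state.npy"); 
grip(0.56); robot.hold(.4); st("open"); print(F(10))
snap("s0")
for c in("top","scene"):
    i=viewer.camera_info(c)
    for nm in("tube_center","v_axis"):
        for k in viewer.pinpoint(nm,c)[:3]: print(c,nm,k["confidence"],np.round(i["R"].T@(np.array(k["at"])-i["t"]),1))
E
python3 - <<'E'
import cv2,numpy as np
a=cv2.imread("pics/top_s0.png")[130:260,160:290];b=cv2.imread("pics/scene_s0.png")[130:240,350:460]
cv2.imwrite("pics/s0.png",np.hstack([cv2.resize(k,(390,390),interpolation=2) for k in(a,b)]))
E
```

```text
open t21.04 p [489.33 232.76  44.01] F [ 0.1   0.69 -0.05] M [ 0.08  0.04 -0.05] w0.555
[-0.11793186 -0.06273849  0.08444427]
top tube_center 0.57 [ 334.6 -249.4   15.7]
top v_axis 0.95 [476.5 225.1  63.8]
scene tube_center 0.68 [ 328.8 -244.9   14.8]
scene tube_center 0.61 [ 377.6 -672.4   15.4]
scene tube_center 0.53 [490.4 232.9  64.6]
scene v_axis 0.87 [473.8 226.9  62.2]
scene v_axis 0.31 [562.8  15.2  -0.7]
```

View pics/s0.png

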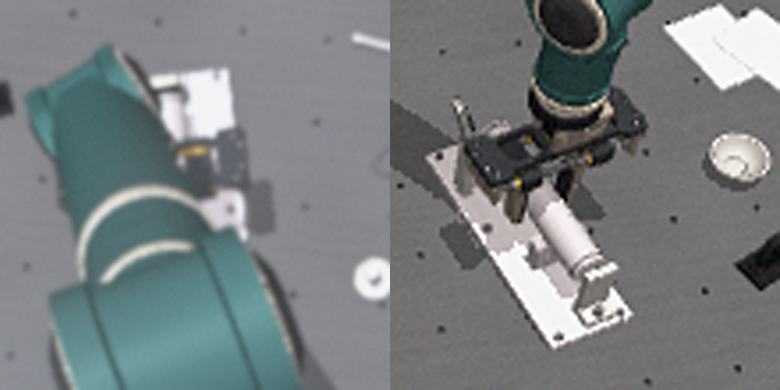

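```bash
python3 - <<'E'
from h import *
s=np.load("state.npy"); yaw=s[3]; z=s[2]; d=np.array([np.cos(yaw),np.sin(yaw)]); n=np.array([-d[1],d[0]])
print(s)
f0=F(10)
grip(0.0,8); robot.hold(.1); st("grip"); print("after grip",(F(10)-f0).round(2))
p=s[:2].copy(); lat=0; z+=.1
def step(x,feed=7):
    robot.servo_line([*(p+x*d+lat*n),z],feed=feed); 
    fs=[]
    for _ in range(4): robot.hold(.01); o=robot.observe(); fs.append(o["contact_force"])
    f=np.mean(fs,0)-f0
    print("x%.2f lat%.2f fx %.2f fl %.2f fz %.2f act %.2f t%.2f"%(x,lat,f[:2]@d,f[:2]@n,f[2],(o["tcp_pos"][:2]-p)@d,o["t"]))
    return f[:2]@d,f[:2]@n,f[2]
x=0; base=[]
while x<26:
    x+=1.0 if not base or True else .5
    fx,fl,fz=step(x)
    if abs(fl)>1.2: lat+=np.clip(.3*fl,-.4,.4)
    if len(base)>=2 and fx<np.median(base)-1.5 : print("contact",np.median(base)); break
    if fx<-5: break
    base.append(fx)
np.save("slide.npy",[x,lat,z,np.median(base)])
E
```

```text
[4.89332728e+02 2.32766338e+02 4.40000000e+01 2.53096001e-01]
grip t21.93 p [489.33 232.7   43.99] F [-0.22  1.    0.94] M [-0.    0.04  0.08] w0.431
after grip [ 0.14 -0.09 -0.17]
x1.00 lat0.00 fx -1.46 fl 0.12 fz 0.62 act 0.68 t22.34
x2.00 lat0.00 fx -0.80 fl -0.02 fz -0.50 act 2.06 t22.67
x3.00 lat0.00 fx -0.31 fl -0.15 fz -1.13 act 3.11 t22.99
x4.00 lat0.00 fx -0.14 fl -0.57 fz -2.20 act 4.07 t23.32
x5.00 lat0.00 fx -0.34 fl -0.48 fz -2.56 act 5.11 t23.64
x6.00 lat0.00 fx 0.02 fl -0.24 fz -2.79 act 6.09 t23.97
x7.00 lat0.00 fx -0.06 fl -0.37 fz -3.80 act 7.11 t24.29
x8.00 lat0.00 fx 0.06 fl -0.58 fz -3.62 act 8.08 t24.62
x9.00 lat0.00 fx 0.57 fl -0.70 fz -3.48 act 9.10 t24.94
x10.00 lat0.00 fx 0.26 fl -0.99 fz -3.29 act 10.12 t25.27
x11.00 lat0.00 fx -1.82 fl -1.24 fz -2.23 act 10.60 t25.59
contact -0.10235860960665977
```

```bash
python3 - <<'E'
from h import *
s=np.load("state.npy"); yaw=s[3]; d=np.array([np.cos(yaw),np.sin(yaw)]); n=np.array([-d[1],d[0]])
x,lat,z,b=np.load("slide.npy"); p=s[:2]; lat=-.2; f0=np.array([-.12,-.06,.08])
z-=.1
def meas():
    fs=[]
    for _ in range(8): robot.hold(.01); o=robot.observe(); fs.append(o["contact_force"])
    f=np.mean(fs,0)-f0
    print("x%.2f fx %.2f fl %.2f fz %.2f act %.2f t%.2f"%(x,f[:2]@d,f[:2]@n,f[2],(o["tcp_pos"][:2]-p)@d,o["t"])); return f[:2]@d
for k in range(20):
    f=meas()
    if f<-5: break
    x+=.4 if f>-3.5 else .25
    robot.servo_line([*(p+x*d+lat*n),z],feed=5); robot.hold(.05)
for k in range(6): robot.hold(.05); meas()
np.save("slide.npy",[x,lat,z,b])
E
```

```text
x11.00 fx -1.99 fl -1.03 fz -1.93 act 10.56 t25.66
x11.40 fx -5.08 fl -0.47 fz 1.24 act 10.59 t26.02
x11.40 fx -5.19 fl -0.96 fz 1.47 act 10.62 t26.14
x11.40 fx -5.19 fl -0.36 fz 1.06 act 10.62 t26.26
x11.40 fx -5.17 fl -0.79 fz 1.48 act 10.63 t26.38
x11.40 fx -4.74 fl -0.71 fz 1.22 act 10.61 t26.49
x11.40 fx -4.84 fl -0.49 fz 1.23 act 10.62 t26.61
x11.40 fx -5.01 fl -0.97 fz 1.34 act 10.63 t26.73
```

```bash
python3 - <<'E'
from h import *
s=np.load("state.npy"); yaw=s[3]; d=np.array([np.cos(yaw),np.sin(yaw)]); n=np.array([-d[1],d[0]])
x,lat,z,b=np.load("slide.npy"); p=s[:2]; f0=np.array([-.12,-.06,.08])
x+=.2
robot.servo_line([*(p+x*d+lat*n),z],feed=5)
for k in range(8):
    robot.hold(.07); f=robot.observe()["contact_force"]-f0; print("fx %.2f fl %.2f fz %.2f"%(f[:2]@d,f[:2]@n,f[2]))
grip(0.58); robot.hold(.1); st("released")
q=p+x*d+lat*n
robot.servo_line([*q,110],feed=60); st("up")
robot.servo_line([*q,240],feed=150); grip(0.0,10)
# mount centre estimate, lateral from seated TCP
c0=np.array([475.1,227.9]); c=c0+n*((p-c0)@n); print("mount centre",c); np.save("mount.npy",[*c,yaw])
q=c-62*d-126*n
robot.movep([*q,240],rot(yaw,1)); st("outside")
snap("c0")
E
python3 - <<'E'
import cv2,numpy as np
a=cv2.imread("pics/top_c0.png")[130:260,180:310];b=cv2.imread("pics/scene_c0.png")[120:240,330:450]
cv2.imwrite("pics/c0.png",np.hstack([cv2.resize(k,(390,390),interpolation=2) for k in(a,b)]))
E
```

```text
fx -5.64 fl -0.48 fz 1.02
fx -5.70 fl 0.26 fz 2.52
fx -7.00 fl -1.02 fz 1.97
fx -6.75 fl -1.28 fz 2.06
fx -5.30 fl -0.83 fz 1.68
fx -5.87 fl -0.78 fz 2.39
fx -5.70 fl -1.18 fz 1.82
fx -4.89 fl -1.61 fz 1.37
released t28.01 p [500.96 235.68  44.14] F [ 0.42 -0.35 -0.41] M [ 0.01  0.04 -0.  ] w0.580
up t29.26 p [500.3  235.29 109.55] F [ 0.3  -0.03  0.5 ] M [ 0.03 -0.02  0.01] w0.578
mount centre [474.81268967 229.01084004]
outside t31.80 p [446.84  91.97 240.5 ] F [ 1.17  0.74 -0.02] M [ 0.09 -0.    0.04] w0.002
```

View pics/c0.png

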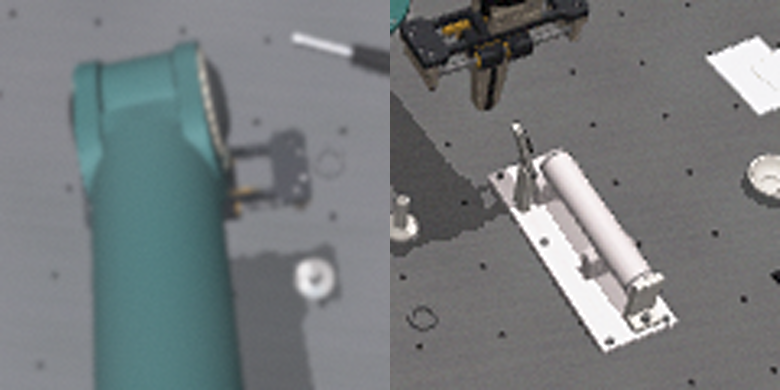

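The scene view shows the tube seated and against the stop (end at about (650,275)), with the clamp upright at (520,150). Next I sweep the clamp over.

```bash
python3 - <<'E'
from h import *
mx,my,yaw=np.load("mount.npy"); c=np.array([mx,my]); d=np.array([np.cos(yaw),np.sin(yaw)]); n=np.array([-d[1],d[0]])
H=18.
def P(yc,zc): return [*(c-62*d+(yc-H)*n),zc]
robot.servo_line(P(-108,155),feed=120); robot.hold(.2); f0=F(10); st()
def chk(tag):
    f=F(3)-f0; print(tag,"fx %.2f fl %.2f fz %.2f"%(f[:2]@d,f[:2]@n,f[2])); return f
for yc in range(-102,-51,5):
    robot.servo_line(P(yc,155),feed=50); f=chk("y%d"%yc)
    if np.linalg.norm(f)>9: print("STOP"); break
st(); snap("c1")
E
python3 - <<'E'
import cv2,numpy as np
b=cv2.imread("pics/scene_c1.png")[120:240,330:450]
cv2.imwrite("pics/c1.png",cv2.resize(b,(480,480),interpolation=2))
E
```

```text
t33.04 p [446.71  91.54 155.54] F [ 0.3  -0.82  0.6 ] M [-0.04  0.   -0.05] w0.002
y-102 fx -0.08 fl 0.06 fz -0.24
y-97 fx -0.15 fl 0.01 fz 0.55
y-92 fx 0.10 fl -0.25 fz -0.33
y-87 fx -0.57 fl -0.57 fz -0.63
y-82 fx 0.25 fl -0.21 fz -0.63
y-77 fx -0.53 fl -0.65 fz 0.10
y-72 fx 0.03 fl -0.33 fz 0.37
y-67 fx -0.15 fl -0.58 fz 0.43
y-62 fx 0.33 fl -0.58 fz 0.47
y-57 fx -0.66 fl -0.16 fz -0.37
y-52 fx -0.28 fl 0.46 fz -0.32
 t36.08 p [432.09 146.21 154.92] F [-0.39  1.45 -0.91] M [0.06 0.04 0.05] w0.009
```

View pics/c1.png

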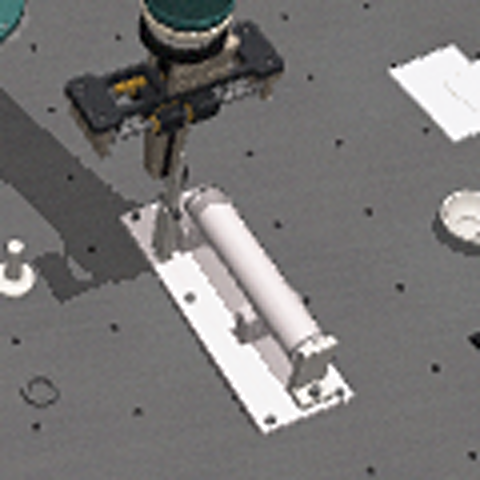

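```bash
python3 - <<'E'
from h import *
mx,my,yaw=np.load("mount.npy"); c=np.array([mx,my]); d=np.array([np.cos(yaw),np.sin(yaw)]); n=np.array([-d[1],d[0]])
H=18.
def P(yc,zc): return [*(c-62*d+(yc-H)*n),zc]
f0=np.array(F(3))*0
for yc in range(-49,-25,3):
    robot.servo_line(P(yc,155),feed=40); f=F(10); print(yc,"fx %.2f fl %.2f fz %.2f"%(f[:2]@d,f[:2]@n,f[2]))
    if f[:2]@n<-1.5: break
st(); snap("c2")
E
python3 - <<'E'
import cv2,numpy as np
b=cv2.imread("pics/scene_c2.png")[120:240,330:450]
cv2.imwrite("pics/c2.png",cv2.resize(b,(480,480),interpolation=2))
E
```

```text
-49 fx -0.41 fl -0.00 fz 0.11
-46 fx -0.10 fl -0.59 fz 0.38
-43 fx 0.04 fl -0.32 fz 0.19
-40 fx 0.14 fl -0.33 fz -0.31
-37 fx -0.34 fl -0.69 fz -0.44
-34 fx -0.28 fl -0.80 fz -0.38
-31 fx -0.14 fl -0.88 fz -0.70
-28 fx -0.07 fl -0.79 fz -0.11
 t38.88 p [426.26 169.23 155.05] F [-0.42 -0.31  0.53] M [-0.2   0.04 -0.01] w0.004
```

View pics/c2.png

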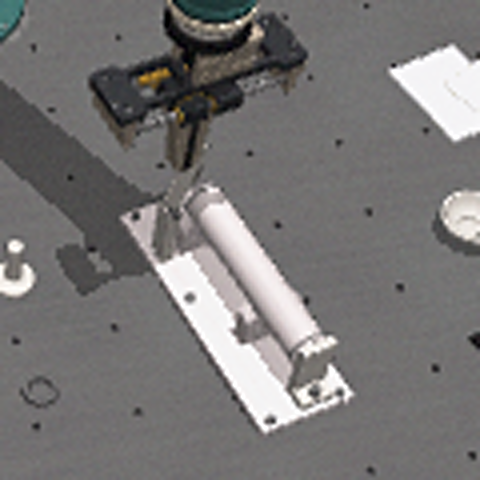

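```bash
python3 - <<'E'
from h import *
mx,my,yaw=np.load("mount.npy"); c=np.array([mx,my]); d=np.array([np.cos(yaw),np.sin(yaw)]); n=np.array([-d[1],d[0]])
H=9.
def P(th,r=65): 
    yc=-48+r*np.cos(th)-4*np.sin(th); zc=90+r*np.sin(th)+4*np.cos(th)
    return [*(c-62*d+(yc-H)*n),zc]
for th in np.radians([76,68,60,52,44,36,28,21,15,10,7]):
    robot.servo_line(P(th),feed=40); f=F(5); print("%.2f"%th,"fx %.2f fl %.2f fz %.2f"%(f[:2]@d,f[:2]@n,f[2]))
    if np.linalg.norm(f)>8: print("STOP");break
st(); snap("c3")
E
python3 - <<'E'
import cv2,numpy as np
b=cv2.imread("pics/scene_c3.png")[120:240,330:450]
cv2.imwrite("pics/c3.png",cv2.resize(b,(480,480),interpolation=2))
E
```

```text
1.33 fx -0.32 fl -1.17 fz 0.88
1.19 fx -0.08 fl -0.17 fz 0.01
1.05 fx -0.12 fl -0.47 fz -0.15
0.91 fx 0.11 fl 0.16 fz -0.19
0.77 fx -0.20 fl -0.18 fz 0.39
0.63 fx -0.17 fl -0.32 fz 0.01
0.49 fx -0.03 fl -0.03 fz 0.21
0.37 fx 0.06 fl -0.21 fz -0.25
0.26 fx -0.21 fl 0.06 fz -0.18
0.17 fx 0.05 fl -0.19 fz -0.20
0.12 fx -0.21 fl 0.03 fz -0.18
 t43.14 p [412.89 220.27 101.76] F [-0.84  0.01 -0.34] M [-0.01  0.03  0.01] w0.003
```

View pics/c3.png

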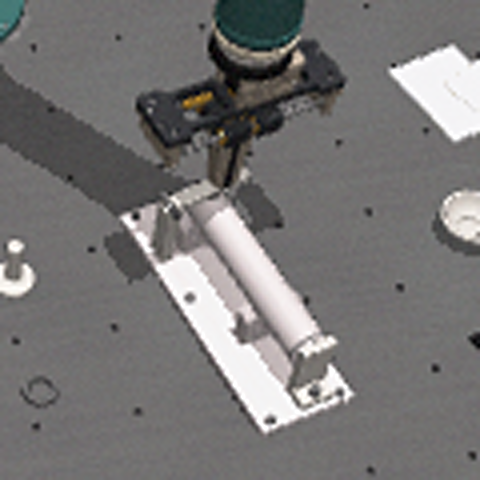

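```bash
python3 - <<'E'
import cv2,numpy as np
b=cv2.imread("pics/scene_c3.png")[155:185,362:402]
b=cv2.resize(b,(800,600),interpolation=2)
from geo import *
mx,my,yaw=np.load("mount.npy")
# camera bias for scene: shift by (+1,+2.5)
for th,col in((0,(0,0,255)),(.15,(0,255,0)),(.4,(255,0,0)),(.8,(0,255,255))):
    X=np.array([(-62,-48,90),(-62,-48+86*np.cos(th),90+86*np.sin(th))],float)@Rz(yaw).T+[mx+.5,my+2,0]
    q=((proj("scene",X)-[362,155]+.5)*20).round().astype(int); cv2.line(b,tuple(q[0]),tuple(q[1]),col,1)
cv2.imwrite("pics/c3z.png",b)
E
```

```text
(no output)
```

View pics/c3z.png

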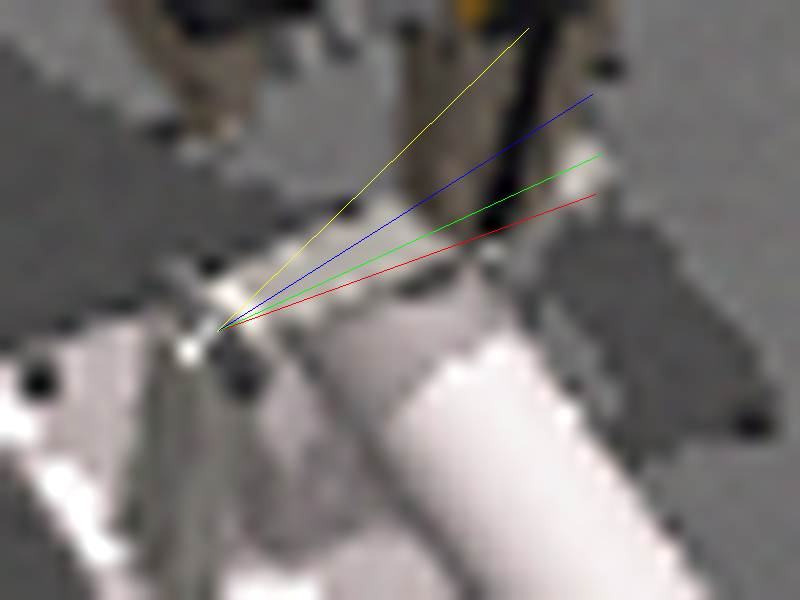

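The clamp arm is now nearly level, running from (220,330) to (590,170) in the zoom with the finger on top. I'll press it down in small steps.

```bash
python3 - <<'E'
from h import *
p=robot.observe()["tcp_pos"].copy()
mx,my,yaw=np.load("mount.npy"); c=np.array([mx,my]); d=np.array([np.cos(yaw),np.sin(yaw)]); n=np.array([-d[1],d[0]])
q=c-62*d+7*n
f0=F(15); z=101.5
while z>90:
    robot.servo_line([*q,z],feed=10); f=F(6)-f0; print("z%.1f"%z,"fl %.2f fz %.2f"%(f[:2]@n,f[2]),robot.observe()["tcp_pos"][2].round(2))
    if f[2]>5.5: break
    z-=.7 if z>96 and f[2]<3 else .35
snap("c4")
E
python3 - <<'E'
import cv2
b=cv2.imread("pics/scene_c4.png")[155:185,362:402]
cv2.imwrite("pics/c4.png",cv2.resize(b,(800,600),interpolation=2))
E
```

```text
z101.5 fl -0.06 fz 1.01 101.55
z100.8 fl 0.38 fz 1.42 100.84
z100.1 fl 0.68 fz 1.62 100.12
z99.4 fl 0.56 fz 1.22 99.37
z98.7 fl 0.41 fz 1.30 98.67
z98.0 fl 0.43 fz 0.88 97.93
z97.3 fl 0.39 fz 0.98 97.26
z96.6 fl 0.73 fz 1.17 96.55
z95.9 fl 0.80 fz 0.88 95.83
z95.5 fl 0.79 fz 1.38 95.54
z95.2 fl 1.15 fz 1.51 95.2
z94.8 fl 0.74 fz 1.44 94.81
z94.5 fl 1.01 fz 1.75 94.47
z94.2 fl 1.29 fz 3.88 94.26
z93.8 fl 0.87 fz 7.01 94.16
```

View pics/c4.png

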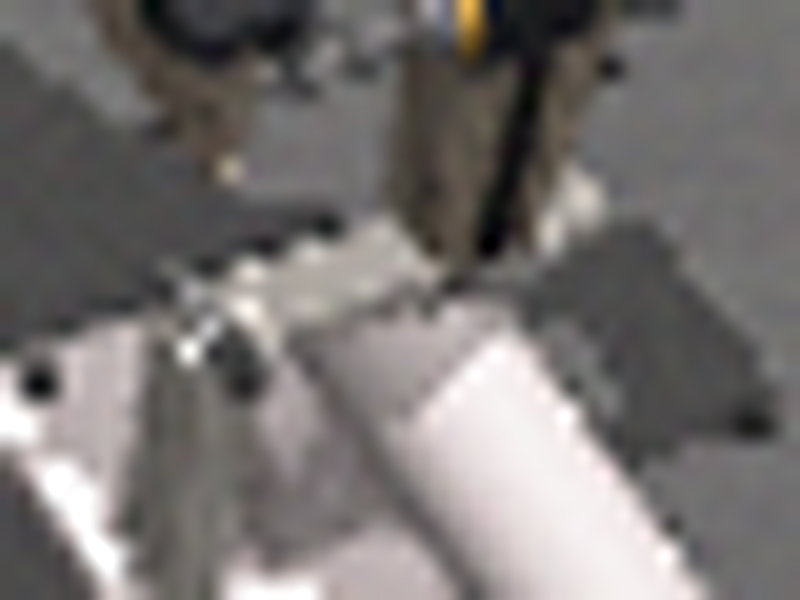

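```bash
python3 - <<'E'
from h import *
p=robot.observe()["tcp_pos"].copy()
robot.servo_line([p[0],p[1],130],feed=50); robot.servo_line([p[0],p[1],240],feed=150)
robot.movep([480,-60,260],rot(.1,1)); robot.hold(.3); st(); snap("e")
for c in("top","scene"):
    i=viewer.camera_info(c)
    for nm in("tube_center","clamp_tip","v_axis","post","retainer"):
        for k in viewer.pinpoint(nm,c)[:3]: print(c,nm,round(k["confidence"],2),np.round(i["R"].T@(np.array(k["at"])-i["t"]),1))
E
python3 - <<'E'
import cv2,numpy as np
from geo import *
mx,my,yaw=np.load("mount.npy")
o=[]
for cc,(x0,y0),w,b in(("top",(190,140),105,(0,-2)),("scene",(350,145),85,(.5,2))):
    a=cv2.resize(cv2.imread(f"pics/{cc}_e.png")[y0:y0+w,x0:x0+w],(400,400),interpolation=2)
    o.append(a)
cv2.imwrite("pics/e.png",np.hstack(o))
E
```

```text
t51.14 p [480.04 -59.06 259.95] F [ 0.16 -0.42 -0.41] M [-0.04  0.01 -0.03] w0.007
top tube_center 0.97 [ 334.6 -249.9   16.6]
top tube_center 0.63 [ 373.6 -675.3   19.1]
top tube_center 0.61 [502.3 230.7  63.5]
top clamp_tip 0.68 [473.9 226.5  63.2]
top clamp_tip 0.64 [406.5 245.9  91.1]
top v_axis 0.57 [476.5 225.2  63.1]
scene tube_center 0.84 [ 376.7 -677.2   14.4]
scene tube_center 0.62 [ 332.5 -246.7   13.3]
scene tube_center 0.56 [502.  236.8  64.6]
scene clamp_tip 0.44 [403.8 254.4  92.5]
scene v_axis 0.94 [475.8 225.   62.9]
scene v_axis 0.29 [427.6  14.9   2.6]
scene post 0.58 [428.1  13.2   3.5]
scene post 0.32 [ 5.813e+02  4.805e+02 -3.000e-01]
scene retainer 0.36 [5.619e+02 1.230e+01 4.000e-01]
```

View pics/e.png

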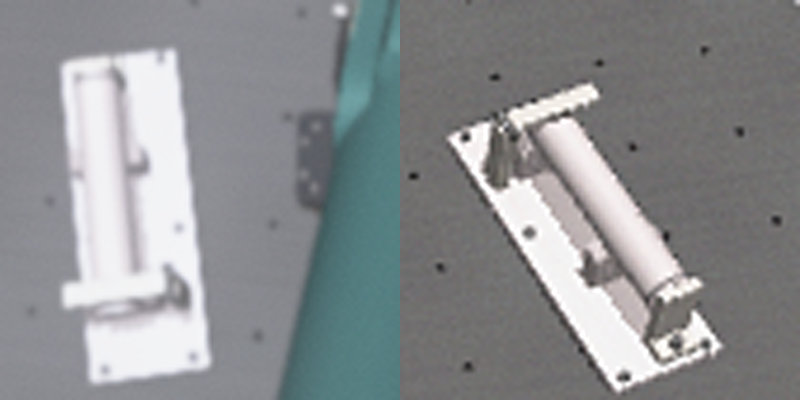

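The clamp lies level across the tube (tip measured at z ≈ 91–92 mm), the tube meets the stop, and the robot is clear. Handing in.

```bash
python3 -c "
from cell import robot
print(robot.job_done())"
```

```text
the job is handed in; nothing more can be done
None
```

I put the tube in the mount, slid it to the end stop and closed the clamp on it. I handed the job in at about 51 s of the 72 s allowed; no verdict was reported.

- **Lowering:** The tube seated at the expected height with about 5 N of contact force, roughly its own weight. I then opened the gripper briefly so it could settle in both V's.
- **End stop:** After about 10.5 mm of sliding it met the stop. I held it there for over a second at about 5 to 6 N, with a peak of 7 N. These are wrist readings, and friction on the V's may take up to about 2 N of them, so the force on the stop itself is a little lower.
- **Clamp:** I swung the arm over with the shut fingers. The force rose sharply with the fingertips at z = 94.2 mm, against 94 mm expected, and I stopped at 7 N.

**Last checks:** With the robot clear of everything, the pictures show the tube in both V's and against the stop. The clamp arm looks level, its tip at z ≈ 91 to 92 mm against 90 mm nominal. I rechecked only two bystanders, the post and the retainer, and neither has moved; I did not measure the others again.

**Disagreements:**
- The two cameras differ by 4 to 6 mm in y. I used their mean and corrected it by feel in the V's.
- The fingers turned out thinner at the tips than I assumed, so the clamp moved later in the swing than planned.

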